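# Check a telescoping gauge on two studs and draw it out to its second stop

## Robot

A 6-joint arm with a two-finger parallel gripper is mounted at the origin on the work surface. World frame = base frame: x ahead of the robot, y to its left, z up, the work surface at z = 0. Lengths are in m, angles in rad, forces in N, time in s.
With the tool pointing down it reaches from about 0.375 to 0.9 m from the base axis. Payload 3.1 kg.
Tool frame: the origin (TCP) lies on the centre line of the jaws, within the pads' length; the fingertips stand 11 mm ahead of it and the grasp point (between the pads) lies 8 mm behind it; x points along the fingers, y is the direction in which the jaws open and shut, and the axes are right-handed (so a half turn about x gives the same grasp; the last joint's range is limited). The gripper opens to 87 mm and grips with 3 to 60 N. Pads are 19 mm wide; open, the fingers measure 117 mm over their backs; the gripper's body (75 mm by 190 mm) begins 51 mm behind the grasp point.
Start: joints at [-1.403, 0.527, 1.433, -0, 1.181, -0.178], TCP at [0.212, -0.588, 0.234] pointing down, gripper open.
Joint ranges: [-3.08, 3.08], [-0.75, 2.2], [0.22, 2.44], [-1.43, 4.57], [0, 2.65], [-2.85, 2.85]. Speed limits (rad/s): [2.79, 2.79, 3.14, 3.14, 3.14, 3.14].

## Interface

Orientations are given as a unit quaternion [x, y, z, w].
In Python, from rig import robot, camera, camera_info gives the robot as it stands.
- The arm moves only by the shell command python3 -m inch 'ROWS' [FORCE]. ROWS is JSON, a list that holds one entry, the list of rows, each a list of 5 numbers: the shift along the tool's x, y, z in cm, then the turn about the tool's x in rad, then the opening, from 0 (shut) to 1 (fully open). A call has 1 to 8 rows; each row shifts and turns the pose as measured when the row begins, along the tool's axes as they then stand; what a row does not reach is not made up. A row lasts 1/12 s, in which the tool goes at most 41.7 mm and 7.16 degrees, less where a joint would pass 70% of its speed; a pose out of reach is approached as far as the arm can. A call with a gripper value outside its range is refused whole. The fingers move at their own pace and stop on an object; FORCE is the grip in N (left out, the last holds). Time passes only in rows, so rows that do not move let the fingers close. It gives the time, the measured TCP pose, the force and the opening at its end, in the units of the state.
- robot.get_obs(): the state, without advancing time (a new reading comes with each control period).
- camera(name): name is "scene" or "top"; returns the picture (420x560x3 uint8, red, green, blue); there is no depth.
- camera_info(name): a dict with "camera_matrix" (3x3 intrinsics, pixels), "rvec" (rotation vector, rad) and "tvec" (3), from world to camera coordinates, as OpenCV has them. Camera axes: x right, y down, z forward; pixel columns grow to the right and rows downward; lengths in m; the calibration is good to about 2 mm. A picture is of the moment at which its call begins. camera_info takes no time and is no camera call.
- robot.hand_in(): hands the job in, once; it reports no verdict.
The state is a dict: "time": time; "q": joint angles; "joint_velocities": joint speeds; "joint_torque": joint torques, N m; "position": TCP position; "tool_rot": TCP orientation; "ft_force": force on the tool from outside, world axes, zero at the start; "moment": the same for the moment, N m; "grip_width": finger opening in m.
Only numpy, scipy, OpenCV 4.12 (cv2) and the standard library are available. Lean on these libraries where they do the work, as an engineer would, in place of code of your own. Each camera call takes 0.05 s, during which the arm holds its last target. There are 200 camera calls.

## Task

Pick up the telescoping gauge and, with it still closed, rest its foot on the round steel stud and then on the square one. Then, pressing its side button with the grip, hook its collar behind the slotted fork and draw the gauge out past the first stop to the second, fully extended. Lift it clear and finish while holding it extended and roughly level in the air, at least 10 cm above the table; do not put it down, and leave the glue bottle, offcuts and tape measure alone.

Things in the scene. Friction and masses are not known exactly. Their poses are not given: they have to be found in the camera images.
- gauge: telescoping gauge, loose, lying on the table: aluminium tube with black ends, 180 mm long (its x) x 26 wide (y) x 32 high (z), 0.24 to 0.36 kg in all, balanced near its middle. Origin: centre of the underside, midway along. +x points to the end where a steel rod, 8 in diameter, comes out, its axis 21 above the underside; z up
- gauge_foot: foot of the gauge: steel pin 8 mm in diameter with a round lower end, pointing down (gauge's -z) under a 12 cube just beyond the collar at the rod's end. Origin at its lowest point: 144 from the gauge's origin along x when closed, 2 above the level of the tube's underside, so the tube must not lie over the other stud. Moves with the rod
- button_face (a point): centre of the outer face of the release button, on the tube's +y side, midway along (x = 0), 18 mm above the underside; a grey pad 16 x 16 mm that stands 5 proud of the tube. Grip the tube across its width (along y) with one finger on the button: 31 over the button, 26 when squeezed flush
- gauge_button (a joint): travel of the release button, m: 0 out, 0.005 flush with the tube; about 2 N starts it and 6 N brings it flush. Pressed beyond 0.004 it unlatches the rod; not pressed, the rod is latched at closed and again at the first stop (0.061)
- gauge_rod (a joint): how far the rod is drawn out, m: 0 closed (solid stop), 0.061 first stop (catches only if the button is out), 0.12 second stop (solid end of travel). Slides with about 2.5 N of friction and stays where it is left
- collar (a point): centre of the near face (facing the tube) of the steel collar on the rod, a disc 28 mm in diameter and 6 thick that cannot pass the fork's slot. When closed it is 132 from the gauge's origin along x and 42 of bare rod lies between it and the tube's end. Moves with the rod
- block: fixed wooden block 150 (x) x 60 (y) x 22 mm high that carries the two steel studs, 45 either side of its middle along x; origin at the centre of its underside
- stud_round: round steel stud on the block, 20 mm in diameter, 12 high, flat top; fixed. Origin: centre of its underside, on the block; its top is 12 above that (34 above the table)
- stud_square: square steel stud on the block, 20 x 20 mm, 12 high, flat top; fixed. Origin: centre of its underside, on the block; its top is 12 above that (34 above the table)
- fork: fixed steel fork: base 60 (x) x 90 (y) x 10 mm, carrying an upright plate 8 thick (x), 70 wide (y), 101 high, with a slot 18 wide, flared at its open top, that runs through the plate along x; slot bottom 55 above the table. Origin: centre of the base's underside. Lower the rod into the slot with the collar on the +x side of the plate and the tube on the -x side, and pull the tube towards -x
- fork_slot (a point): centre of the bottom of the fork's slot, mid-thickness of the plate, 55 mm above the table; its x axis is along the slot
- glue: bystander: glue bottle 52 in diameter, 130 mm high, origin at the centre of its underside
- offcut: bystander: pair of wooden offcuts stacked as one, 130 x 60 x 36 mm high, origin at the centre of its underside
- tape: bystander: black tape measure 62 x 36 x 58 mm high, origin at the centre of its underside
Things that resemble listed ones, but are neither listed nor needed, are in the scene too. There is more than one size of the gauge; the job needs the larger.

How it is judged:
On the way, in this order (a step that is already met when the one before it is completed fails the run):
1. the gauge, held and closed, rests its foot on the round stud (contact force between gauge_foot and stud_round above 0.3 N and contact force between the fingers and gauge above 1 N and value of joint gauge_rod below 0.015 m), for 0.2 s.
2. then, still closed, on the square stud (contact force between gauge_foot and stud_square above 0.3 N and contact force between the fingers and gauge above 1 N and value of joint gauge_rod below 0.015 m), for 0.2 s.
3. button pressed, the rod is drawn to the second stop by the fork (value of joint gauge_rod above 0.112 m and value of joint gauge_button above 0.003 m and contact force between gauge_rod and fork above 0.3 N and contact force between the fingers and gauge above 1 N), for 0.1 s.
At the end, for the whole second after the job is handed in: The gauge is held still in the gripper's fingers, drawn out at least 110 mm of its 120 mm, tilted less than 25 degrees, tube and foot at least 95 mm above the table, touching nothing of the fork (value of joint gauge_rod above 0.11 m and height (world z) of each of gauge, gauge_foot above 0.095 m and angle between gauge's own z axis and vertical below 0.45 rad and contact force between the fingers and gauge above 1 N and contact force between gauge and fork below 0.05 N and linear speed of gauge below 0.05 m/s); the arm keeps its last pose, push and grip.
It fails at once if the glue bottle is moved more than 30 mm (distance of glue from where it was at the start of the episode above 0.03 m).
It fails at once if the offcut pair is moved more than 30 mm (distance of offcut from where it was at the start of the episode above 0.03 m).
It fails at once if the tape measure is moved more than 30 mm (distance of tape from where it was at the start of the episode above 0.03 m).
It also fails if it takes over 64 s, if anything falls off the work surface, if the arm or the gripper's body presses on something with over 40 N, if the wrist force passes 120 N, or if a joint passes its speed limit or range.

## Working session

There is one attempt and no reset: what is moved stays moved. The work goes in short steps, Python scripts to look and compute and a shell command to move; the robot and the scene stay as the last step left them, time stands still between calls to the robot, and variables do not carry over. Pictures are saved under pics/ and viewed, about 8 in all and at most 12, crops included, and the job is handed in when it is done.

```bash
mkdir -p pics
cat > h.py <<'E'
import numpy as np, cv2
from rig import robot, camera, camera_info
def cam(n):
    i=camera_info(n);K=np.array(i["camera_matrix"],float);R=cv2.Rodrigues(np.array(i["rvec"],float))[0];t=np.array(i["tvec"],float).ravel();return K,R,t
def ray(n,u,v):
    K,R,t=cam(n);return -R.T@t, R.T@np.linalg.inv(K)@np.array([u,v,1.])
def onz(n,u,v,z):
    o,d=ray(n,u,v);return o+d*(z-o[2])/d[2]
def px(n,p):
    K,R,t=cam(n);q=K@(R@np.array(p,float)+t);return q[:2]/q[2]
def snap(n,f,crop=None,s=1):
    im=camera(n)[:,:,::-1].copy();cv2.imwrite('pics/raw_'+f,im)
    if crop: x0,y0,x1,y1=crop;im=im[y0:y1,x0:x1]
    cv2.imwrite('pics/'+f,cv2.resize(im,None,fx=s,fy=s,interpolation=cv2.INTER_CUBIC));return im
E
python3 - <<'E'
from h import *
snap('top','t0.png',None,1.4);snap('scene','s0.png',None,1.4)
for n in('top','scene'):
    K,R,t=cam(n);print(n,K.round(1).tolist(),(-R.T@t).round(3),R.round(2).tolist())
print(robot.get_obs())
E
```

```text
top [[521.4, 0.0, 273.2], [0.0, 521.4, 200.9], [0.0, 0.0, 1.0]] [0.321 0.021 1.401] [[-0.01, -1.0, -0.01], [-0.99, 0.01, -0.16], [0.16, 0.01, -0.99]]
scene [[413.6, 0.0, 277.8], [0.0, 413.6, 210.1], [0.0, 0.0, 1.0]] [ 1.426 -0.071  0.651] [[0.12, 0.99, 0.02], [0.54, -0.04, -0.84], [-0.83, 0.11, -0.54]]
{'time': 0.1, 'q': array([-1.40351290e+00,  5.28367196e-01,  1.43377607e+00, -2.90082859e-05,
        1.18140375e+00, -1.78500966e-01]), 'joint_velocities': array([ 0.0003702 , -0.00076003, -0.00282825,  0.00154608, -0.0013539 ,
        0.00013522]), 'joint_torque': array([-1.48962818e-04, -4.40984774e+01, -1.77151716e+01,  6.34365971e-02,
        5.33985836e-02, -4.51404196e-05]), 'position': array([ 0.21174526, -0.58735628,  0.23267256]), 'tool_rot': array([-0.69655815, -0.1223399 ,  0.69656937, -0.12095787]), 'ft_force': array([-0.50401794, -0.6705896 , -0.30742365]), 'moment': array([-0.00753326,  0.01907243, -0.00061869]), 'grip_width': 0.0868651448254311}
```

View pics/t0.png

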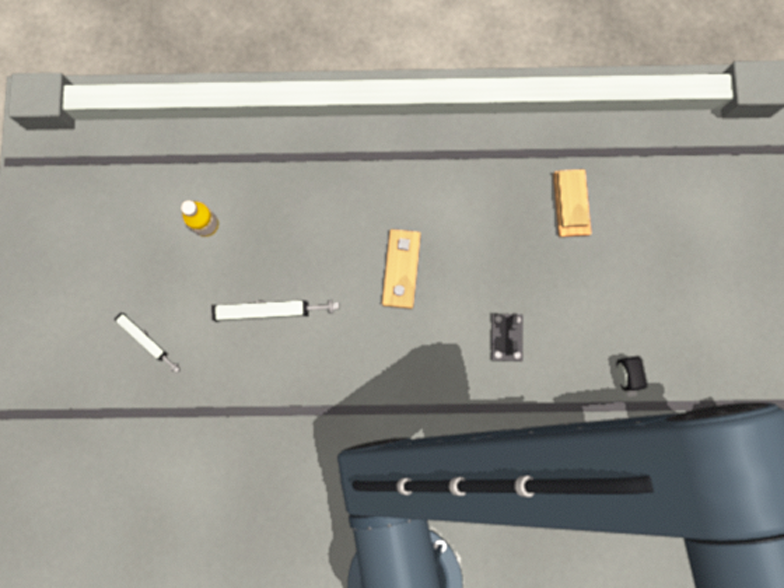

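View pics/s0.png

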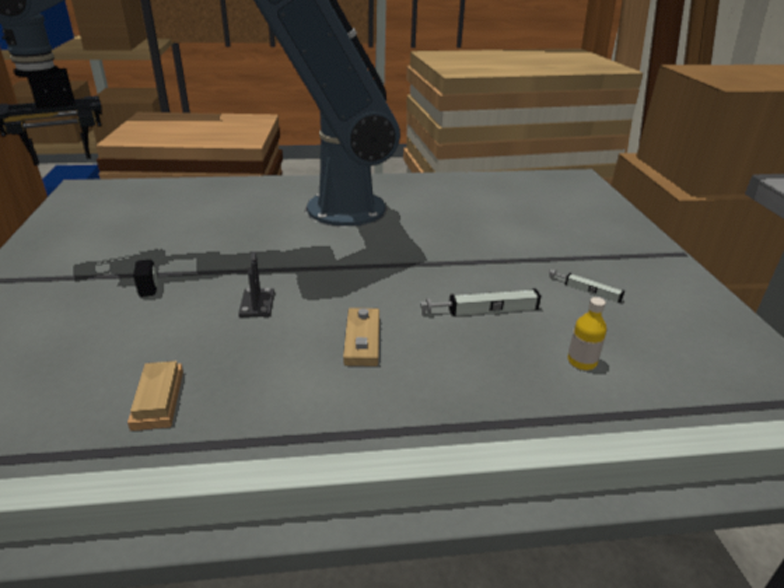

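Top view (1.4x pixels): the larger gauge is at (258,311) with its rod to image right (world -y). The smaller look-alike is at (140,337). The block is at (401,268), with studs at (399,290) and (404,243). The fork is at (507,337), glue at (200,218), offcuts at (573,203) and tape at (630,373). In the scene view the gauge button, at (497,305), faces the camera (+x). I choose the larger gauge. Next I'll measure and check a close crop.

Run:
```python
from h import *
t=cv2.imread('pics/raw_t0.png');s=cv2.imread('pics/raw_s0.png')
def blobs(im,m,lo,name,n,z):
    c,_=cv2.findContours(m.astype(np.uint8),cv2.RETR_EXTERNAL,cv2.CHAIN_APPROX_NONE)
    for k in c:
        a=cv2.contourArea(k)
        if a<lo: continue
        (u,v),wh,an=cv2.minAreaRect(k);b=cv2.boxPoints(((u,v),wh,an))
        P=np.array([onz(n,*q,z) for q in b]);L=[np.linalg.norm(P[i]-P[i-1])*1e3 for i in(1,2)]
        i=int(L[0]<L[1]);d=P[1+i]-P[i]
        print(name,'area',a,'px',round(u,1),round(v,1),'xyz',onz(n,u,v,z).round(4),'mm',np.round(L,1),'axis deg',round(np.degrees(np.arctan2(d[1],d[0])),1))
hsv=cv2.cvtColor(t,cv2.COLOR_BGR2HSV);g=t.min(2)
roi=np.zeros(g.shape,bool);roi[125:285,70:480]=1
blobs(t,(g>190)&roi,40,'white','top',.032)
blobs(t,(hsv[...,1]>70)&(hsv[...,2]>90)&roi,100,'wood/glue','top',.022)
r2=roi.copy();r2[:,:270]=0;r2[:,305:]=0;r2[:160]=0;r2[225:]=0
blobs(t,(hsv[...,1]<60)&(g>120)&r2,15,'stud','top',.034)
r3=roi.copy();r3[:,:340]=0;r3[:,385:]=0;r3[:218]=0;r3[265:]=0
blobs(t,(t.max(2)<75)&r3,30,'fork','top',.010)
c=lambda im,x0,y0,x1,y1:cv2.resize(im[y0:y1,x0:x1],(400,300),interpolation=cv2.INTER_CUBIC)
cv2.imwrite('pics/c1.png',np.vstack([np.hstack([c(s,295,190,395,265),c(s,165,170,285,260)]),np.hstack([c(t,145,187,249,265),c(t,265,157,385,267)])]))
print('glue top',onz('top',188/1.4,208/1.4,.13),'tape',onz('top',635/1.4,372/1.4,.05))
```

```text
white area 239.5 px 99.2 239.8 xyz [0.4518 0.4922 0.032 ] mm [ 18.1 104.4] axis deg -131.9
white area 543.5 px 184.6 221.2 xyz [0.498  0.2673 0.032 ] mm [162.8  26.7] axis deg -87.5
white area 64.0 px 134.0 147.5 xyz [0.7015 0.408  0.032 ] mm [24.5 26.2] axis deg -117.6
wood/glue area 1193.5 px 286.2 191.5 xyz [ 0.5756 -0.0032  0.022 ] mm [151.9  62.4] axis deg -6.7
wood/glue area 262.5 px 141.0 154.5 xyz [0.6842 0.391  0.022 ] mm [51.9 54.2] axis deg -135.5
wood/glue area 983.0 px 408.4 146.3 xyz [ 0.6956 -0.3377  0.022 ] mm [ 65.8 125.6] axis deg -178.5
stud area 2176.0 px 287.0 192.0 xyz [ 0.5721 -0.0051  0.034 ] mm [ 91.5 173.3] axis deg 178.7
fork area 222.0 px 360.1 239.2 xyz [ 0.4457 -0.1982  0.01  ] mm [39.9 74.6] axis deg 179.8
glue top [0.67146339 0.37946563 0.13      ] tape [ 0.37058657 -0.4283686   0.05      ]
```

View pics/c1.png

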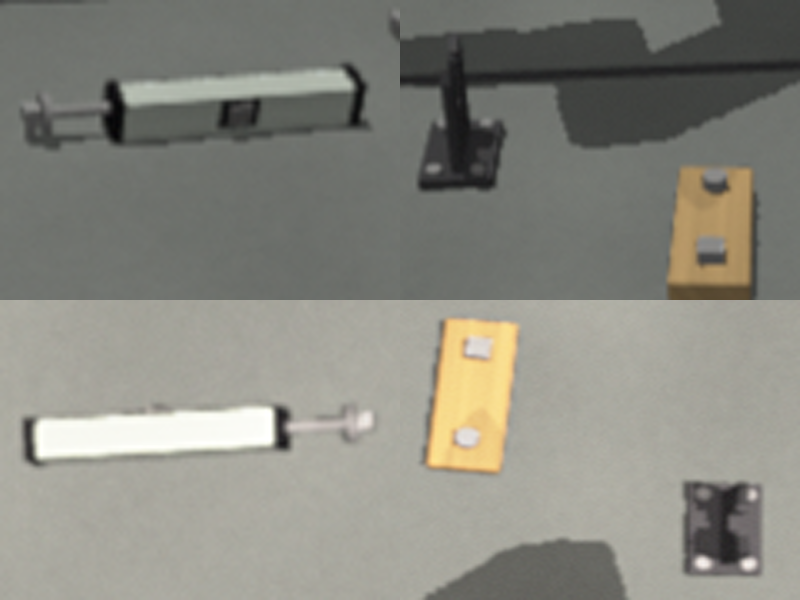

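The crop confirms it: the larger gauge has the proud button facing +x, the round stud is the near one (1.4x top pixels 399,290), the square is the far one, and the fork's slot runs along world y. Next: cross-checks and the shift to a point above the gauge.

```bash
cat >> h.py <<'E'
from scipy.spatial.transform import Rotation as Ro
def go(tcp,yaw=None):
    o=robot.get_obs();R=Ro.from_quat(o['tool_rot']).as_matrix()
    d=R.T@(np.array(tcp)-o['position'])*100
    y=np.degrees(np.arctan2(R[1,1],R[0,1]))
    w='' if yaw is None else (yaw-y+90)%180-90
    # turn about tool x (down): positive turn lowers world yaw
    print('t',round(o['time'],2),'pos',o['position'].round(4),'tool x',R[:,0].round(3),'yaw_y',round(y,2),'-> shift cm',d.round(2),'turn',w if w=='' else round(-np.radians(w),4),'q6',round(o['q'][5],2),'F',o['ft_force'].round(1),'w',round(o['grip_width'],4))
E
python3 - <<'E'
from h import *
f=onz('top',239.9,217.7,.027);g=np.array([.498,.2673]);print('foot',f,np.linalg.norm(f[:2]-g),np.degrees(np.arctan2(*(f[:2]-g)[::-1])))
print('button',onz('top',185.8,215.3,.026))
print('sq',onz('top',288.4,174.6,.034),'rd',onz('top',285.1,207.2,.034))
print('fork base',onz('top',362,240.7,.01))
C=lambda x,y:(265+(x-400)/3.333,157+(y-300)/2.727)
print('bolts',[onz('top',*C(*p),.012)[:2].round(4) for p in((704,492),(752,493),(704,563),(750,563))])
s=lambda x,y:(165+(x-400)*.3,170+y*.3)
print('scene stud sq,rd',onz('scene',*s(711,241),.034),onz('scene',*s(714,173),.034))
print('plate top scene',onz('scene',*s(455,40),.101))
print('fork slot px at centre pred top',px('top',(.443,-.2,.101)))
sg=lambda x,y:(295+x*.25,190+y*.25)
print('button scene',onz('scene',*sg(241,114),.018))
go((.498,.267,.15),2.5)
E
```

```text
foot [0.50579354 0.12118675 0.027     ] 0.14632095114294136 -86.94679165931943
button [0.51447526 0.26550966 0.026     ]
sq [ 0.61939147 -0.00964534  0.034     ] rd [0.53118248 0.00069029 0.034     ]
fork base [ 0.44151953 -0.20306262  0.01      ]
bolts [array([ 0.4771, -0.1887]), array([ 0.4756, -0.2271]), array([ 0.4078, -0.186 ]), array([ 0.4073, -0.2225])]
scene stud sq,rd [ 0.61877785 -0.00763466  0.034     ] [0.53107909 0.00174558 0.034     ]
plate top scene [ 0.42045337 -0.20019031  0.101     ]
fork slot px at centre pred top [366.51263676 236.89461795]
button scene [0.51365481 0.26873889 0.018     ]
t 0.1 pos [ 0.2117 -0.5874  0.2327] tool x [-0.     0.002 -1.   ] yaw_y -70.19 -> shift cm [  8.42 -70.66 -55.89] turn -1.2686 q6 -0.18 F [-0.5 -0.7 -0.3] w 0.0869
```

```bash
python3 -m inch '[[[0,0,0,-0.12,1],[0,0,0,-0.12,1],[0,0,0,-0.12,1],[0,0,0,-0.12,1],[0,0,0,-0.12,1],[0,0,0,-0.12,1],[0,0,0,-0.12,1],[0,0,0,-0.12,1]]]' 30 && python3 -m inch '[[[0,0,0,-0.12,1],[0,0,0,-0.12,1],[0,0,0,-0.10,1]]]'; python3 -c "
from h import *
go((.498,.267,.2),2.5)"
```

```text
time: 0.77
position: [0.2112, -0.584, 0.2278]
tool_rot: [0.556, 0.444, -0.551, 0.436]
ft_force: [0.1, -0.8, 0.7]
grip_width: 0.0872
time: 1.02
position: [0.211, -0.5826, 0.2259]
tool_rot: [0.471, 0.536, -0.463, 0.527]
ft_force: [-0.2, 0.5, -0.5]
grip_width: 0.0873
t 1.02 pos [ 0.211  -0.5826  0.2259] tool x [-0.003  0.016 -1.   ] yaw_y 7.38 -> shift cm [  3.91  39.37 -80.52] turn 0.0852 q6 -1.53 F [-0.2  0.5 -0.5] w 0.0873
```

```bash
python3 -m inch '[[[0,0,0,0.085,1],[0,1.8,-3.7,0,1],[0,1.8,-3.7,0,1],[0,1.8,-3.7,0,1],[0,1.8,-3.7,0,1],[0,1.8,-3.7,0,1],[0,1.8,-3.7,0,1],[0,1.8,-3.7,0,1]]]' && python3 -m inch '[[[0,1.8,-3.7,0,1],[0,1.8,-3.7,0,1],[0,1.8,-3.7,0,1],[0,1.8,-3.7,0,1],[0,1.8,-3.7,0,1],[0,1.8,-3.7,0,1],[0,1.8,-3.7,0,1],[0,1.8,-3.7,0,1]]]'; python3 -c "
from h import *
go((.498,.267,.15),2.5)"
```

```text
time: 1.68
position: [0.3236, -0.3204, 0.2247]
tool_rot: [0.495, 0.512, -0.49, 0.503]
ft_force: [1.2, -0.4, -0.2]
grip_width: 0.0871
time: 2.35
position: [0.4558, -0.0144, 0.2278]
tool_rot: [0.496, 0.512, -0.491, 0.501]
ft_force: [0.0, -0.5, -0.3]
grip_width: 0.0868
t 2.35 pos [ 0.4558 -0.0144  0.2278] tool x [-0.006  0.016 -1.   ] yaw_y 1.53 -> shift cm [  8.2    5.01 -27.89] turn -0.017 q6 -0.32 F [ 0.  -0.5 -0.3] w 0.0868
```

```bash
python3 -m inch '[[[1,0.7,-3.7,-0.017,1],[1,0.7,-3.7,0,1],[1,0.7,-3.7,0,1],[1,0.7,-3.7,0,1],[1,0.7,-3.7,0,1],[1,0.7,-3.7,0,1],[1,0.7,-3.7,0,1],[1,0.5,-2.0,0,1]]]'; python3 -c "
from h import *
go((.498,.267,.08),2.8)"
```

```text
time: 3.02
position: [0.5017, 0.2857, 0.1496]
tool_rot: [0.492, 0.515, -0.483, 0.509]
ft_force: [0.2, 0.2, 0.0]
grip_width: 0.0873
t 3.02 pos [0.5017 0.2857 0.1496] tool x [ 0.003  0.015 -1.   ] yaw_y 2.78 -> shift cm [ 6.93 -0.48  1.95] turn -0.0003 q6 0.26 F [0.2 0.2 0. ] w 0.0873
```

```bash
python3 -m inch '[[[3.5,-0.25,1,0,1],[3.5,-0.25,1,0,1],[0,0,0,0,1],[0,0,0,0,1]]]'; python3 -c "
from h import *
go((.498,.267,.014),2.8)"
```

```text
time: 3.35
position: [0.4987, 0.2747, 0.0753]
tool_rot: [0.491, 0.517, -0.479, 0.512]
ft_force: [0.1, -0.4, 0.6]
grip_width: 0.0872
t 3.35 pos [0.4987 0.2747 0.0753] tool x [ 0.005  0.018 -1.   ] yaw_y 3.38 -> shift cm [ 6.11 -0.16  0.87] turn 0.01 q6 0.22 F [ 0.1 -0.4  0.6] w 0.0872
```

```bash
python3 -m inch '[[[2,-0.05,0.4,0.01,1],[2,-0.05,0.4,0,1],[1,0,0.2,0,1],[0,0,0.1,0,1]]]'; python3 -c "
from h import *
go((.498,.267,.014),2.8)"
```

```text
time: 3.68
position: [0.5026, 0.2655, 0.0293]
tool_rot: [0.497, 0.513, -0.48, 0.51]
ft_force: [-0.3, 0.5, 0.1]
grip_width: 0.0871
t 3.68 pos [0.5026 0.2655 0.0293] tool x [ 0.013  0.021 -1.   ] yaw_y 2.68 -> shift cm [ 1.53 -0.47 -0.14] turn -0.002 q6 0.21 F [-0.3  0.5  0.1] w 0.0871
```

```bash
python3 -m inch '[[[0.8,-0.25,-0.1,0,1],[0.6,-0.2,0,0,1],[0.2,0,0,0,1]]]'; python3 -c "
from h import *
go((.498,.267,.014),2.8)
snap('scene','s1.png',(270,150,420,262),4)"
```

```text
time: 3.93
position: [0.5011, 0.2671, 0.0163]
tool_rot: [0.499, 0.512, -0.478, 0.511]
ft_force: [-0.1, 0.0, -0.2]
grip_width: 0.0868
t 3.93 pos [0.5011 0.2671 0.0163] tool x [ 0.02   0.023 -1.   ] yaw_y 2.6 -> shift cm [ 0.22 -0.32  0.  ] turn -0.0036 q6 0.22 F [-0.1  0.  -0.2] w 0.0868
```

View pics/s1.png

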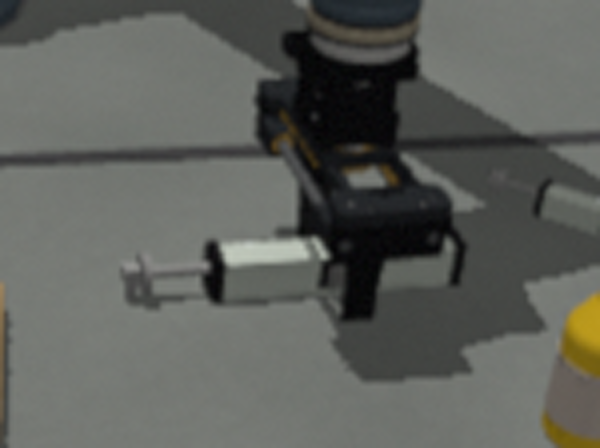

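Scene crop: the finger at (362,290) stands in front of the button, and its tip is just above the table. Closing.

```bash
python3 -m inch '[[[0.2,-0.2,0,0,0.6],[0.1,0,0,0,0.4],[0,0,0,0,0.2],[0,0,0,0,0.1],[0,0,0,0,0.1],[0,0,0,0,0.1],[0,0,0,0,0.1],[0,0,0,0,0.1]]]' 30;python3 -c "
from h import *
print((px('scene',(.55,.267,.02))-[270,150])*4)
go((.498,.267,.014),2.8)"
```

```text
time: 4.65
position: [0.5004, 0.2681, 0.0149]
tool_rot: [0.5, 0.511, -0.476, 0.512]
ft_force: [-0.3, 0.6, 1.0]
grip_width: 0.0417
[353.75406244 301.89777742]
t 4.65 pos [0.5004 0.2681 0.0149] tool x [ 0.024  0.024 -0.999] yaw_y 2.64 -> shift cm [ 0.08 -0.24  0.1 ] turn -0.0028 q6 0.22 F [-0.3  0.6  1. ] w 0.0417
```

```bash
python3 -m inch '[[[0,0,0,0,0],[0,0,0,0,0],[0,0,0,0,0],[0,0,0,0,0],[0,0,0,0,0]]]' 35;python3 -c "
from h import *
go((.498,.267,.10),2.8)"
```

```text
time: 5.07
position: [0.5, 0.2681, 0.015]
tool_rot: [0.5, 0.511, -0.477, 0.511]
ft_force: [0.2, 1.2, 0.3]
grip_width: 0.0257
t 5.07 pos [0.5    0.2681 0.015 ] tool x [ 0.023  0.024 -0.999] yaw_y 2.6 -> shift cm [-8.5 -0.  -0.1] turn -0.0035 q6 0.22 F [0.2 1.2 0.3] w 0.0257
```

```bash
python3 -m inch '[[[-2,0,0,0,0],[-3,0,0,0,0],[-3,0,0,0,0],[-1,0,0,0,0]]]';python3 -c "
from h import *
go((.524,.146,.09),2.6)
snap('scene','s2.png',(230,120,430,270),4)"
```

```text
time: 5.4
position: [0.494, 0.2645, 0.1016]
tool_rot: [0.496, 0.514, -0.481, 0.509]
ft_force: [0.6, 0.3, -3.2]
grip_width: 0.0258
t 5.4 pos [0.494  0.2645 0.1016] tool x [ 0.009  0.02  -1.   ] yaw_y 2.6 -> shift cm [ 0.95  2.45 11.99] turn -0.0 q6 0.22 F [ 0.6  0.3 -3.2] w 0.0258
```

View pics/s2.png

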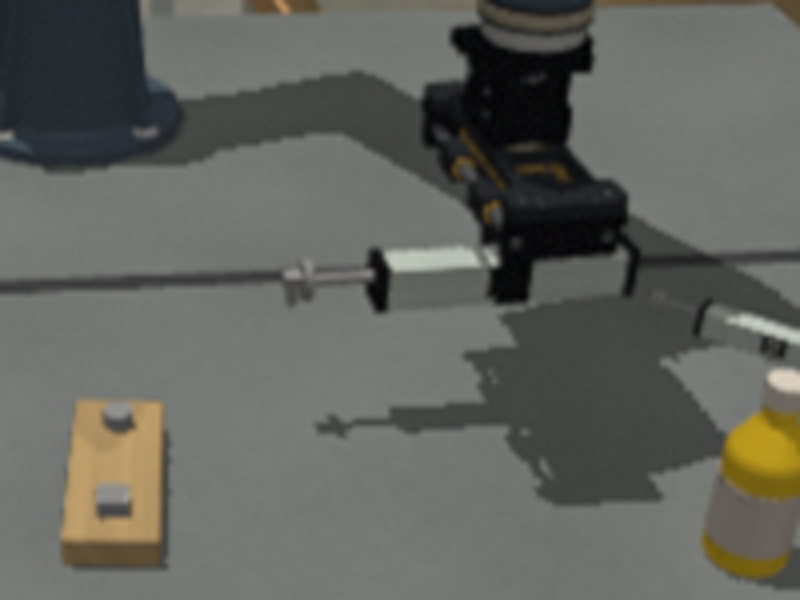

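The gauge is held level and closed, foot at about (297,298) in the crop. Moving towards the round stud.

```bash
python3 -m inch '[[[0,0.8,3.9,0,0],[0,0.8,3.9,0,0],[0,0.7,3.6,0,0],[0.2,0,0,0,0],[0,0,0,0,0]]]';python3 -c "
from h import *
print(onz('scene',230+296/4,120+303/4,.0886))
go((.524,.146,.055),2.6)"
```

```text
time: 5.87
position: [0.5225, 0.1499, 0.0939]
tool_rot: [0.495, 0.515, -0.479, 0.51]
ft_force: [-0.4, -0.2, -3.6]
grip_width: 0.0258
[0.49801068 0.12381001 0.0886    ]
t 5.87 pos [0.5225 0.1499 0.0939] tool x [ 0.01   0.021 -1.   ] yaw_y 2.93 -> shift cm [3.88 0.09 0.48] turn 0.0058 q6 -0.01 F [-0.4 -0.2 -3.6] w 0.0258
```

```bash
python3 -m inch '[[[1.5,0,0.3,0,0],[1.5,0,0.2,0,0],[0.5,0,0.1,0,0],[0.2,0,0,0,0]]]';python3 -c "
from h import *
go((.524,.145,.047),2.6)
snap('scene','s3.png',(215,170,345,267),5)"
```

```text
time: 6.2
position: [0.5217, 0.1448, 0.0522]
tool_rot: [0.494, 0.516, -0.48, 0.509]
ft_force: [0.3, 0.1, -3.6]
grip_width: 0.0258
t 6.2 pos [0.5217 0.1448 0.0522] tool x [ 0.006  0.021 -1.   ] yaw_y 2.85 -> shift cm [0.52 0.22 0.  ] turn 0.0044 q6 -0.02 F [ 0.3  0.1 -3.6] w 0.0258
```

View pics/s3.png

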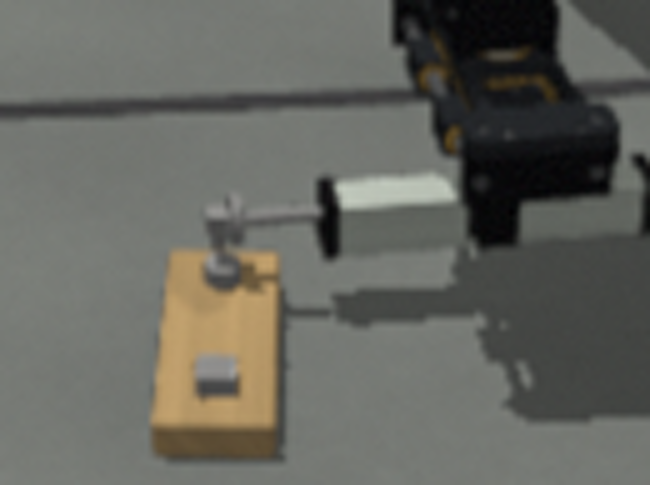

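Crop: the foot (219,248) is directly over the round stud (222,268). Lowering onto it.

```bash
python3 -m inch '[[[0.3,0.1,0,0,0],[0.3,0,0,0,0],[0.2,0,0,0,0],[0.1,0,0,0,0]]]';python3 -c "
from h import *
go((.524,.145,.047),2.6)"
```

```text
time: 6.58
position: [0.5223, 0.1466, 0.0432]
tool_rot: [0.493, 0.517, -0.48, 0.51]
ft_force: [-0.8, -1.2, -0.7]
grip_width: 0.0258
t 6.58 pos [0.5223 0.1466 0.0432] tool x [ 0.006  0.02  -1.   ] yaw_y 3.07 -> shift cm [-0.38  0.16  0.16] turn 0.0083 q6 -0.02 F [-0.8 -1.2 -0.7] w 0.0258
```

Contact: Fz rose from -3.6 to -0.7 N. Holding.

```bash
python3 -m inch '[[[0.05,0,0,0,0],[0.05,0,0,0,0],[0.05,0,0,0,0],[0.05,0,0,0,0]]]';python3 -c "
from h import *
go((.612,.1345,.075),2.6)"
```

```text
time: 6.92
position: [0.5224, 0.1466, 0.0427]
tool_rot: [0.493, 0.516, -0.48, 0.51]
ft_force: [-1.0, -1.7, -0.3]
grip_width: 0.0259
t 6.92 pos [0.5224 0.1466 0.0427] tool x [ 0.007  0.02  -1.   ] yaw_y 3.09 -> shift cm [-3.19  8.91  1.63] turn 0.0085 q6 -0.02 F [-1.  -1.7 -0.3] w 0.0259
```

```bash
python3 -m inch '[[[-3,0,0,0,0],[-0.7,3,0.4,0,0],[0,3.2,0.5,0,0],[0,2.7,0.4,0,0],[0,0.3,0,0.008,0],[0,0,0,0,0]]]';python3 -c "
from h import *
go((.6105,.1365,.052),2.8)
snap('scene','s4.png',(215,170,345,267),5)"
```

```text
time: 7.42
position: [0.615, 0.1394, 0.0788]
tool_rot: [0.495, 0.516, -0.482, 0.506]
ft_force: [-1.0, -0.4, -3.8]
grip_width: 0.0256
t 7.42 pos [0.615  0.1394 0.0788] tool x [ 0.003  0.023 -1.   ] yaw_y 2.62 -> shift cm [ 2.67 -0.48  0.33] turn -0.0032 q6 -0.03 F [-1.  -0.4 -3.8] w 0.0256
```

View pics/s4.png

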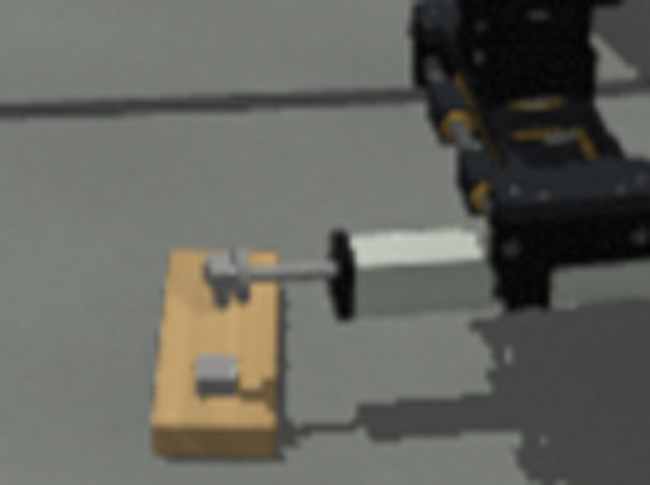

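The foot (222,303) hangs above the square stud (217,362), rod closed. Lowering.

```bash
python3 -m inch '[[[1.5,-0.3,0.3,0,0],[1.0,-0.1,0.1,0,0],[0.5,0,0,0,0],[0.3,0,0,0,0],[0.1,0,0,0,0]]]';python3 -c "
from h import *
go((.6105,.1365,.043),2.8)"
```

```text
time: 7.88
position: [0.6074, 0.1369, 0.0425]
tool_rot: [0.494, 0.518, -0.482, 0.506]
ft_force: [1.3, 0.1, 0.8]
grip_width: 0.0256
t 7.88 pos [0.6074 0.1369 0.0425] tool x [-0.     0.023 -1.   ] yaw_y 2.79 -> shift cm [-0.05  0.31  0.05] turn -0.0003 q6 -0.04 F [1.3 0.1 0.8] w 0.0256
```

```bash
python3 -m inch '[[[0.03,0,0,0,0],[0.03,0,0,0,0],[0.03,0,0,0,0],[0.03,0,0,0,0]]]';python3 -c "
from h import *
go((.6105,.1365,.13),2.8)
snap('scene','s5.png',(215,170,345,267),5)"
```

```text
time: 8.22
position: [0.6076, 0.137, 0.0428]
tool_rot: [0.493, 0.517, -0.481, 0.507]
ft_force: [-0.0, 0.0, -1.0]
grip_width: 0.0259
t 8.22 pos [0.6076 0.137  0.0428] tool x [ 0.001  0.022 -1.   ] yaw_y 2.85 -> shift cm [-8.72  0.31 -0.13] turn 0.0009 q6 -0.04 F [-0.  0. -1.] w 0.0259
```

View pics/s5.png

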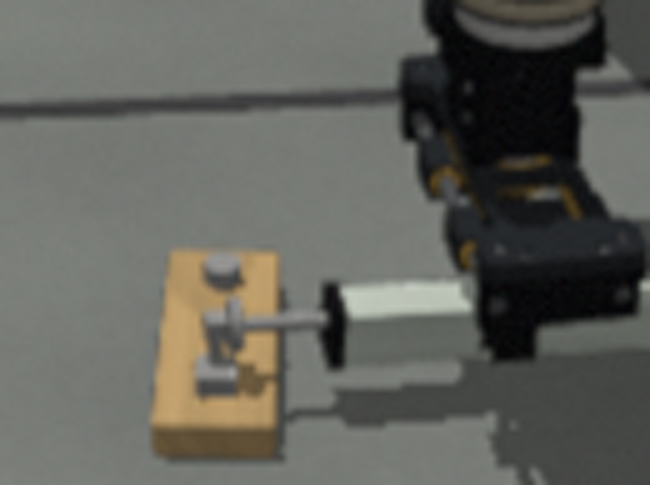

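The foot rests on the square stud (216,365), rod closed. Now lifting and moving to above the fork.

```bash
python3 -m inch '[[[-3,0,0,0,0],[-3.5,0,0,0,0],[-3.5,0,0,0.035,0],[-2,0,0,0.032,0],[0,0,0,0,0]]]';python3 -c "
from h import *
go((.444,-.093,.15),-1.)"
```

```text
time: 8.68
position: [0.6042, 0.1352, 0.1628]
tool_rot: [0.509, 0.503, -0.502, 0.485]
ft_force: [0.1, -0.4, -2.3]
grip_width: 0.0257
t 8.68 pos [0.6042 0.1352 0.1628] tool x [-0.01   0.026 -1.   ] yaw_y -1.28 -> shift cm [  0.86 -15.49  23.2 ] turn -0.0049 q6 0.03 F [ 0.1 -0.4 -2.3] w 0.0257
```

```bash
python3 -m inch '[[[0,-2.2,3.3,0,0],[0,-2.2,3.3,0,0],[0,-2.2,3.3,0,0],[0,-2.2,3.3,0,0],[0,-2.2,3.3,0,0],[0,-2.2,3.3,0,0],[0,-2,3,0,0],[0,0,0,0,0]]]';python3 -c "
from h import *
go((.444,-.093,.15),-1.)"
```

```text
time: 9.35
position: [0.4421, -0.0917, 0.151]
tool_rot: [0.509, 0.508, -0.495, 0.488]
ft_force: [0.0, 0.6, -4.1]
grip_width: 0.0258
t 9.35 pos [ 0.4421 -0.0917  0.151 ] tool x [-0.006  0.034 -0.999] yaw_y -0.51 -> shift cm [0.1  0.19 0.13] turn 0.0086 q6 -0.49 F [ 0.   0.6 -4.1] w 0.0258
```

Run:
```python
from h import *
a=camera('top')[:,:,::-1][200:275,290:390];b=camera('scene')[:,:,::-1][140:240,150:283]
cv2.imwrite('pics/f1.png',np.hstack([cv2.resize(a,(400,300),interpolation=2),cv2.resize(b,(400,300),interpolation=2)]))
for n,x0,y0,s,sy,ox in(('top',290,200,4,4,0),('scene',150,140,3.0075,3,400)):
    for p in((.442,-.204,.101),(.442,-.204,.055)):
        q=px(n,p);print(n,(q-[x0,y0])*[s,sy]+[ox,0])
```

```text
top [312.54344028 149.08824833]
top [300.44739299 155.86173916]
scene [488.53607741 137.91311614]
scene [493.85700235 182.039487  ]
```

View pics/f1.png

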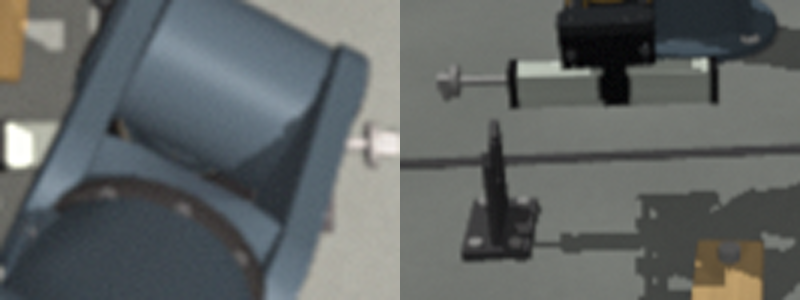

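Run:
```python
from h import *
print('rod',onz('top',378,235.5,.157))
s=lambda x,y:(150+(x-400)/3.0075,140+y/3)
print('collar',onz('scene',*s(461,80),.157),'tube end',onz('scene',*s(513,82),.157),'plate front top edge',onz('scene',*s(493,125),.101))
t=cv2.imread('pics/raw_t0.png')
# nuts: bright spots on fork base, subpixel
g=t.min(2).astype(float);m=np.zeros(g.shape,np.uint8);m[220:262,346:378]=(g[220:262,346:378]>115)
n,l,st,c=cv2.connectedComponentsWithStats(m)
for i in range(1,n):
    if 3<st[i,4]<40: print(st[i,4],c[i].round(1),onz('top',*c[i],.014).round(4))
```

```text
rod [ 0.4407098  -0.21797193  0.157     ]
collar [ 0.43801263 -0.22185287  0.157     ] tube end [ 0.44501814 -0.17732257  0.157     ] plate front top edge [ 0.41845978 -0.20187374  0.101     ]
6 [355.8 227.2] [ 0.4776 -0.1875  0.014 ]
34 [355.5 253.4] [ 0.4077 -0.1839  0.014 ]
```

Rod at x=0.441 against slot x≈0.442. The plate (y≈-0.203) sits midway between the tube end and the collar. Lowering.

```bash
python3 -m inch '[[[2,0.1,0.1,0.008,0],[2,0,0.1,0,0],[1,0,0,0,0],[0,0,0,0,0]]]';python3 -c "
from h import *
go((.443,-.093,.062),-1.)"
```

```text
time: 9.78
position: [0.4501, -0.0869, 0.0993]
tool_rot: [0.513, 0.504, -0.494, 0.489]
ft_force: [-0.7, 0.1, -3.2]
grip_width: 0.0255
t 9.78 pos [ 0.4501 -0.0869  0.0993] tool x [ 0.004  0.035 -0.999] yaw_y -0.78 -> shift cm [ 3.7  -0.71  0.75] turn 0.0038 q6 -0.49 F [-0.7  0.1 -3.2] w 0.0255
```

Drifted 7 mm in x; correcting before going deeper.

```bash
python3 -m inch '[[[-0.3,-0.6,0.6,0,0],[0,-0.2,0.1,0,0],[0,0,0,0,0]]]';python3 -c "
from h import *
go((.443,-.093,.062),-1.)"
```

```text
time: 10.03
position: [0.4429, -0.0918, 0.1017]
tool_rot: [0.511, 0.506, -0.492, 0.49]
ft_force: [-0.4, -0.5, -2.9]
grip_width: 0.0256
t 10.03 pos [ 0.4429 -0.0918  0.1017] tool x [ 0.003  0.036 -0.999] yaw_y -0.45 -> shift cm [3.97 0.   0.26] turn 0.0097 q6 -0.51 F [-0.4 -0.5 -2.9] w 0.0256
```

```bash
python3 -m inch '[[[0.8,-0.1,0.15,0.01,0],[0.8,-0.1,0.1,0,0]]]';python3 -c "
from h import *
go((.443,-.093,.062),-1.)"
```

```text
time: 10.2
position: [0.443, -0.0943, 0.0872]
tool_rot: [0.515, 0.501, -0.494, 0.49]
ft_force: [-0.1, 0.3, -3.4]
grip_width: 0.026
t 10.2 pos [ 0.443  -0.0943  0.0872] tool x [ 0.009  0.032 -0.999] yaw_y -1.02 -> shift cm [ 2.53 -0.02 -0.05] turn -0.0003 q6 -0.51 F [-0.1  0.3 -3.4] w 0.026
```

```bash
python3 -m inch '[[[0.8,-0.1,0.05,0,0],[0.8,-0.1,0.05,0,0],[0.5,-0.05,0,0,0],[0.1,0,0,0,0]]]';python3 -c "
from h import *
go((.443,-.093,.062),-1.)
a=camera('top')[:,:,::-1][200:275,290:390];b=camera('scene')[:,:,::-1][140:240,150:283]
cv2.imwrite('pics/f2.png',np.hstack([cv2.resize(a,(400,300),interpolation=2),cv2.resize(b,(400,300),interpolation=2)]))"
```

```text
time: 10.53
position: [0.4409, -0.0953, 0.063]
tool_rot: [0.515, 0.5, -0.494, 0.49]
ft_force: [0.9, 0.8, -2.4]
grip_width: 0.0255
t 10.53 pos [ 0.4409 -0.0953  0.063 ] tool x [ 0.011  0.032 -0.999] yaw_y -1.09 -> shift cm [ 0.11  0.21 -0.23] turn -0.0015 q6 -0.52 F [ 0.9  0.8 -2.4] w 0.0255
```

View pics/f2.png

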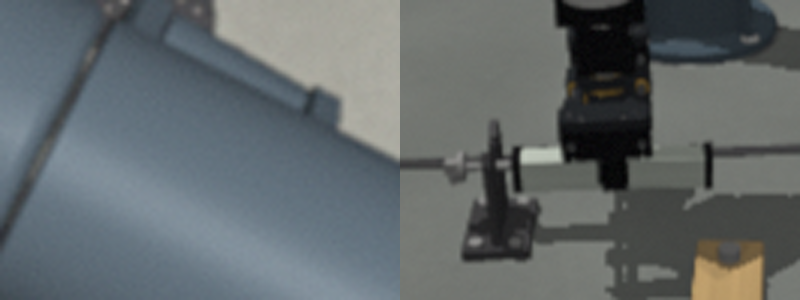

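The rod is in the slot, with the collar (455,165) beyond the plate (495,165) and the tube end (517,165) on the near side. Pulling towards +y.

```bash
python3 -m inch '[[[0,0.05,-1.5,0,0],[0,0,-1.5,0,0],[0,0,-1.5,0,0],[0,0,-1.5,0,0]]]' 40;python3 -c "
from h import *
go((.443,.047,.063),-1.)"
```

```text
time: 10.97
position: [0.4459, -0.0385, 0.0659]
tool_rot: [0.518, 0.496, -0.495, 0.491]
ft_force: [-0.2, -3.2, -4.8]
grip_width: 0.0256
t 10.97 pos [ 0.4459 -0.0385  0.0659] tool x [ 0.018  0.027 -0.999] yaw_y -1.51 -> shift cm [ 0.52 -0.52 -8.53] turn -0.0088 q6 -0.39 F [-0.2 -3.2 -4.8] w 0.0256
```

```bash
python3 -m inch '[[[0.1,-0.1,-1.5,-0.008,0],[0.1,-0.1,-1.5,0,0],[0,-0.1,-1.5,0,0],[0,-0.1,-1.5,0,0]]]';python3 -c "
from h import *
go((.443,.047,.063),-1.)"
```

```text
time: 11.3
position: [0.4458, 0.0218, 0.0667]
tool_rot: [0.517, 0.495, -0.493, 0.495]
ft_force: [0.1, -3.6, -4.0]
grip_width: 0.0259
t 11.3 pos [0.4458 0.0218 0.0667] tool x [ 0.024  0.024 -0.999] yaw_y -1.2 -> shift cm [ 0.43 -0.34 -2.51] turn -0.0034 q6 -0.25 F [ 0.1 -3.6 -4. ] w 0.0259
```

```bash
python3 -m inch '[[[0.1,-0.1,-1,0,0],[0,-0.1,-0.8,0,0],[0,0,-0.4,0,0],[0,0,-0.3,0,0]]]';python3 -c "
from h import *
go((.443,.047,.063),-1.)"
```

```text
time: 11.63
position: [0.4473, 0.0468, 0.0674]
tool_rot: [0.516, 0.493, -0.491, 0.499]
ft_force: [-0.5, -29.0, -2.9]
grip_width: 0.0257
t 11.63 pos [0.4473 0.0468 0.0674] tool x [ 0.031  0.019 -0.999] yaw_y -0.82 -> shift cm [ 0.42 -0.45 -0.  ] turn 0.0031 q6 -0.19 F [ -0.5 -29.   -2.9] w 0.0257
```

End stop reached: 29 N pull at y=0.047, as predicted. Holding, then easing off.

```bash
python3 -m inch '[[[0,0,-0.05,0,0],[0,0,-0.05,0,0],[0,0,-0.05,0,0]]]'; python3 -m inch '[[[0,-0.2,0.4,0,0],[0,0,0.2,0,0]]]';python3 -c "
from h import *
go((.443,.041,.2),-1.)"
```

```text
time: 11.88
position: [0.4476, 0.0462, 0.0677]
tool_rot: [0.517, 0.492, -0.493, 0.499]
ft_force: [0.8, -4.0, -4.7]
grip_width: 0.0256
time: 12.05
position: [0.4451, 0.0402, 0.0676]
tool_rot: [0.517, 0.492, -0.493, 0.498]
ft_force: [0.1, -0.2, -3.4]
grip_width: 0.0258
t 12.05 pos [0.4451 0.0402 0.0676] tool x [ 0.031  0.017 -0.999] yaw_y -1.09 -> shift cm [-13.24   0.19  -0.31] turn -0.0015 q6 -0.2 F [ 0.1 -0.2 -3.4] w 0.0258
```

```bash
python3 -m inch '[[[-1,0,0,0,0],[-1.5,0,0,0,0],[-2,0,0,0,0],[-2,0,0,0,0],[-2,0,0,0,0],[-2,0,0,0,0],[-2,0,0,0,0],[0,0,0,0,0]]]'; python3 -m inch '[[[0,0,0,0,0],[0,0,0,0,0],[0,0,0,0,0]]]'
python3 - <<'E'
from h import *
go((.443,.041,.2))
snap('scene','end.png',(130,60,330,210),4)
o=robot.get_obs();print(o['joint_velocities'].round(3))
E
```

```text
time: 12.72
position: [0.438, 0.038, 0.1961]
tool_rot: [0.516, 0.495, -0.494, 0.495]
ft_force: [0.8, -0.0, -2.4]
grip_width: 0.0254
time: 12.97
position: [0.4365, 0.0384, 0.195]
tool_rot: [0.516, 0.495, -0.494, 0.495]
ft_force: [-0.4, -0.6, -4.4]
grip_width: 0.0259
t 12.97 pos [0.4365 0.0384 0.195 ] tool x [ 0.022  0.022 -1.   ] yaw_y -1.16 -> shift cm [-0.48  0.65 -0.29] turn  q6 -0.19 F [-0.4 -0.6 -4.4] w 0.0259
[-0.     0.005 -0.002 -0.002  0.008  0.   ]
```

View pics/end.png

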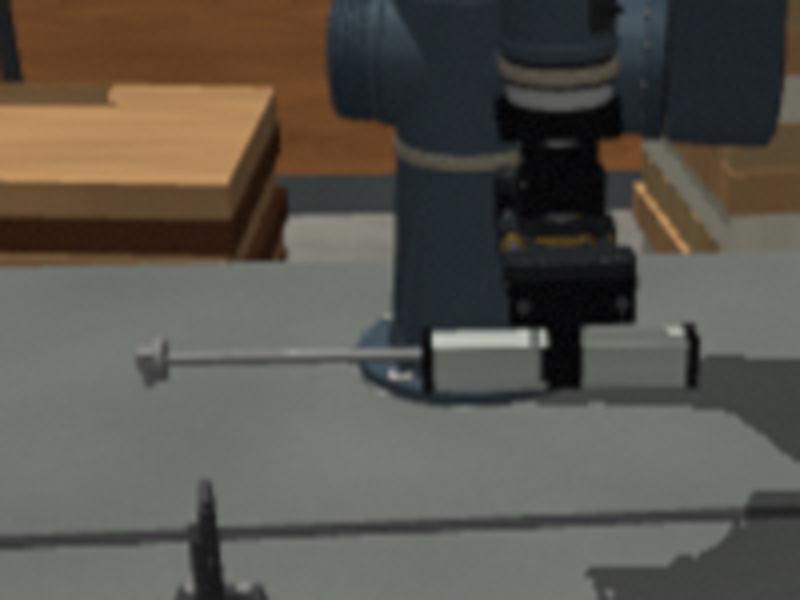

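Fully extended: about 260 px of rod against 272 px for the 180 mm tube, the gauge is level, and it is well above the fork. Handing in.

```bash
python3 -c "
from rig import robot
print(robot.hand_in());print(robot.get_obs()['position'],robot.get_obs()['grip_width'])"
```

```text
the job is handed in; nothing more can be done
None
the job is handed in; nothing more can be done
```

The whole task was carried out and handed in at about 13 s of the 64 s allowed; the hand-in gives no verdict, so success is judged only from my own checks.

- **Grasp:** I gripped the larger gauge across the button. The opening settled at 25.7 mm, so the button was flush, and it stayed pressed throughout. The rod stayed closed until the fork.
- **Studs:** I rested the foot on the round stud with about 3 N, then on the square stud with about 3–4.5 N. Each contact was held for at least 0.3 s. The picture on the square stud shows the foot on its top.
- **Fork:** I lowered the rod into the slot, with the collar beyond the plate, and drew it out against 3–3.6 N of sliding force. It hit a firm stop at 29 N, where I expected full extension. I held there for 0.25 s, eased off and lifted clear.
- **Last picture:** About 16–17 cm of bare rod shows, against 162 mm expected at full extension. The gauge is level, with its underside about 18 cm above the table and clear of the fork. The joints are almost still.

**Small disagreements:**
- The foot met the round stud with the tool about 4 mm lower than predicted, probably from a slight tilt in the grip.
- The arm drifted about 7 mm sideways while lowering to the fork. I corrected it before the rod entered the slot.
- The tool tilted by about 2 degrees over the moves, well within the limit.

No move was made near the glue bottle, offcuts or tape measure, but I did not measure their positions again at the end.

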